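# Move a disk set from the old dock to the new one, bay for bay

### The arm

A 6-joint arm with a two-finger parallel gripper is mounted at the origin on the work surface. World frame = base frame: x ahead of the robot, y to its left, z up, the work surface at z = 0. Lengths are in m, angles in rad, forces in N, time in s.
With the tool pointing down it reaches from about 0.35 to 0.925 m from the base axis. Payload 6.4 kg.
Tool frame: the origin (TCP) lies midway between the tips of the shut fingers; the grasp point (between the pads) lies 19 mm behind it (tcp_to_grasp is the distance from the TCP to the grasp point, in m); z points along the fingers, y is the direction in which the jaws open and shut (so a half turn about z gives the same grasp; the last joint's range is limited). The gripper opens to 94 mm and grips with 3 to 60 N. Pads are 16 mm wide; open, the fingers measure 119 mm over their backs; the gripper's body (75 mm by 177 mm) begins 78 mm behind the grasp point.
Start: joints at [-1.402, 0.245, 1.558, -0, 1.339, -0.174], TCP at [0.218, -0.612, 0.205] pointing down, gripper open.
Joint ranges: [-3.13, 3.13], [-1.02, 2.26], [0.13, 2.54], [-0.95, 4.09], [0.21, 2.88], [-2.74, 2.74]. Speed limits (rad/s): [2.57, 2.57, 3.14, 3.14, 3.14, 3.14].

### API

Orientations are given as a unit quaternion [w, x, y, z].
In Python, from cell import * gives the robot as it stands.
- The arm moves only by the tool carry_out, never from a script. Its argument "deltas" is a list of rows, each a list of 2 entries, a list of its own where there are three numbers: the shift along the world's x, y, z in units of 25 mm (1.0 is 25 mm), then the turn, a rotation vector about the world's x, y, z in degrees. A call has 1 to 8 rows; each row is the pose to reach, as a shift and turn from the pose measured when the call began; what a row does not reach only later rows make up. A row lasts 1/12 s, in which the tool goes at most 41.7 mm and 7.16 degrees, less where a joint would pass 70% of its speed; a pose out of reach is approached as far as the arm can. A call with a gripper value outside its range is refused whole. "grip" is the opening in per cent of the stroke, from 0 (shut) to 100 (fully open), set as the call begins (left out, the last holds). The fingers move at their own pace and stop on an object; "newtons" is the grip in N (left out, the last holds). Time passes only in rows, so rows that repeat a pose let the fingers close. It gives the time, the measured TCP pose, the force and the opening at its end, in the units of the state.
- sense(): the state, without advancing time (a new reading comes with each control period).
- grab_frame(name): name is "side" or "top"; returns (picture, depth): 420x560x3 uint8, red, green, blue; 420x560 float32, m along the optical axis (not along the pixel's ray), 0 where there is no reading.
- camera_params(name): a dict with "intrinsics" (3x3 intrinsics, pixels), "T" (4x4, takes a point from camera to world coordinates). Camera axes: x right, y down, z forward; pixel columns grow to the right and rows downward; lengths in m; the calibration is good to about 2 mm. A picture is of the moment at which its call begins. camera_params takes no time and is no camera call.
- job_done(): hands the job in, once; it reports no verdict.
The state is a dict: "t": time; "joints": joint angles; "joint_vel": joint speeds; "joint_torque": joint torques, N m; "position": TCP position; "tcp_rot": TCP orientation; "contact_force": force on the tool from outside, world axes, zero at the start; "moment": the same for the moment, N m; "gripper_width": opening from 0.0 (shut) to 1.0 (fully open).
Only numpy, scipy, OpenCV 4.12 (cv2) and the standard library are available. Lean on these libraries where they do the work, as an engineer would, in place of code of your own. Each camera call takes 0.05 s, during which the arm holds its last target.

### The job

Move the four disk carriers from the old black dock into the empty white dock, each fully home in the bay of the same number, so that the disk set still starts up: on both docks the bays are counted from the control unit, the end block with the power button, which may sit on either end. Keep the carriers upright, let go of each only once it is down in its bay (no dropping), and leave the screwdriver and the carton where they are.

Things in the scene. Friction and masses are not known exactly. Their poses are not given: they have to be found in the camera images.
- disk_a: Disk carrier, one of 4 alike (told apart by starting bay: x = -63 mm in the old dock's frame). Upright frame 18 (x) x 74 (y) x 106 mm tall, silver faces; centred on its top a black pull grip 14 (x) x 30 (y) mm, from z = 106 to 142 mm: pinch it across the 30 mm. Origin: centre of underside, z up. 0.15 to 0.31 kg. Same both ways round: may be turned 180 degrees.
- disk_b: Disk carrier, one of 4 alike (told apart by starting bay: x = -21 mm in the old dock's frame). Upright frame 18 (x) x 74 (y) x 106 mm tall, silver faces; centred on its top a black pull grip 14 (x) x 30 (y) mm, from z = 106 to 142 mm: pinch it across the 30 mm. Origin: centre of underside, z up. 0.15 to 0.31 kg. Same both ways round: may be turned 180 degrees.
- disk_c: Disk carrier, one of 4 alike (told apart by starting bay: x = +21 mm in the old dock's frame). Upright frame 18 (x) x 74 (y) x 106 mm tall, silver faces; centred on its top a black pull grip 14 (x) x 30 (y) mm, from z = 106 to 142 mm: pinch it across the 30 mm. Origin: centre of underside, z up. 0.15 to 0.31 kg. Same both ways round: may be turned 180 degrees.
- disk_d: Disk carrier, one of 4 alike (told apart by starting bay: x = +63 mm in the old dock's frame). Upright frame 18 (x) x 74 (y) x 106 mm tall, silver faces; centred on its top a black pull grip 14 (x) x 30 (y) mm, from z = 106 to 142 mm: pinch it across the 30 mm. Origin: centre of underside, z up. 0.15 to 0.31 kg. Same both ways round: may be turned 180 degrees.
- dock_old: Old disk dock, black, full at the start. 4 bays in a row along its x, centred at x = -63, -21, 21, 63 mm, y = 0, open above. Base 256 (x) x 110 (y) mm, fixed; origin: centre of underside. Carriers go straight down, x along x; fully home, a carrier's origin is at z = 12 mm (bay floor). Bay 22 x 79 mm inside up to z = 48, flaring to 34 x 95 mm at the mouth, z = 64.
- dock_new: New disk dock, white, empty at the start. 4 bays in a row along its x, centred at x = -63, -21, 21, 63 mm, y = 0, open above. Base 256 (x) x 110 (y) mm, fixed; origin: centre of underside. Carriers go straight down, x along x; fully home, a carrier's origin is at z = 12 mm (bay floor). Bay 22 x 79 mm inside up to z = 48, flaring to 34 x 95 mm at the mouth, z = 64.
- control_old: Control unit of the old (black) dock: block 44 x 110 x 62 mm tall, on top a round steel power button, small screen and 4 lamps. Fixed on one end of the dock, x = -106 or +106 mm in its frame; bay one is the bay next to it. (The block on the other end, 54 mm tall, has two round fan grilles.) Origin: centre of the block's underside, 12 mm above the counter.
- control_new: Control unit of the new (white) dock: block 44 x 110 x 62 mm tall, on top a round steel power button, small screen and 4 lamps. Fixed on one end of the dock, x = -106 or +106 mm in its frame; bay one is the bay next to it. (The block on the other end, 54 mm tall, has two round fan grilles.) Origin: centre of the block's underside, 12 mm above the counter.
- screwdriver: Bystander: a loose screwdriver with a red handle, some 200 mm long, lying on the counter at the robot's left, outside the docks. Origin: centre of its length, on the counter.
- carton: Bystander: a plain loose cardboard box 90 x 70 x 50 mm on the counter at the robot's right, outside the docks. Origin: centre of its underside.
Things that resemble listed ones, but are neither listed nor needed, are in the scene too. Leave any yellow look-alike of the disk_d alone.

How it is judged:
By the outcome, as a careful person would: the job done as asked, in the order asked, and still so for the second after the job is handed in, with the robot touching nothing.
It also fails if it takes over 117 s, if anything falls off the work surface, if the arm or the gripper's body presses on something with over 40 N, if the wrist force passes 120 N, or if a joint passes its speed limit or range.

## Working session

There is one attempt and no reset: what is moved stays moved. The work goes in short steps, Python scripts to look and compute and a tool call to move; the robot and the scene stay as the last step left them, time stands still between calls to the robot, and variables do not carry over. Pictures are saved under pics/ and viewed, and the job is handed in when it is done.

Besides the shell and the picture viewer there is one more tool, called after ">>>" as name(argument=value, ...), one argument or row to a line, values as JSON. carry_out: Moves the arm, as the interface text tells. Its arguments: {"type":"object","properties":{"deltas":{"type":"array"},"grip":{"type":"number"},"newtons":{"type":"number"}},"required":["deltas"]}

```bash
ls; mkdir -p pics
python3 - <<'E'
from cell import *
import cv2,numpy as np
s=sense();print(s)
for n in("top","side"):
    p,d=grab_frame(n);cv2.imwrite(f"pics/{n}0.png",p[:,:,::-1]);np.savez(f"pics/{n}0.npz",p=p,d=d)
    c=camera_params(n);print(n,c)
E
```

```text
pics
{'t': 0.0, 'joints': array([-1.40208707e+00,  2.45780499e-01,  1.55894448e+00, -1.31877576e-05,
        1.33870654e+00, -1.74143845e-01]), 'joint_vel': array([-1.18872843e-03,  5.04898386e-04,  6.74796889e-06, -1.78479832e-03,
        7.49846406e-04, -9.86109357e-04]), 'joint_torque': array([-9.67460765e-04, -4.15834022e+01, -3.14605343e+01,  6.84682745e-02,
        3.32024402e-02, -1.45069421e-04]), 'position': array([ 0.21839149, -0.61160377,  0.20440421]), 'tcp_rot': array([-9.19451137e-04,  9.85341741e-01,  1.70589591e-01, -3.91728371e-06]), 'contact_force': array([ 0.26664878, -0.13202935, -0.66064834]), 'moment': array([-0.04397952,  0.04109802, -0.01344106]), 'gripper_width': 1.0006830317179904}
top {'intrinsics': array([[476.61242154,   0.        , 278.67412613],
       [  0.        , 476.61242154, 206.55942556],
       [  0.        ,   0.        ,   1.        ]]), 'T': array([[-2.55550334e-02, -9.98206447e-01,  5.41371374e-02,
         5.01442982e-01],
       [-9.99672376e-01,  2.55956553e-02,  5.70254327e-05,
        -6.09887319e-03],
       [-1.44259866e-03, -5.41179435e-02, -9.98533508e-01,
         1.20410527e+00],
       [ 0.00000000e+00,  0.00000000e+00,  0.00000000e+00,
         1.00000000e+00]])}
side {'intrinsics': array([[510.67392675,   0.        , 277.39038556],
       [  0.        , 510.67392675, 212.07538487],
       [  0.        ,   0.        ,   1.        ]]), 'T': array([[ 0.9673955 , -0.19342734,  0.16349867,  0.28736494],
       [-0.25283455, -0.69968555,  0.66821765, -1.11442783],
       [-0.01485391, -0.68776885, -0.72577776,  1.26033304],
       [ 0.        ,  0.        ,  0.        ,  1.        ]])}
```

View pics/top0.png

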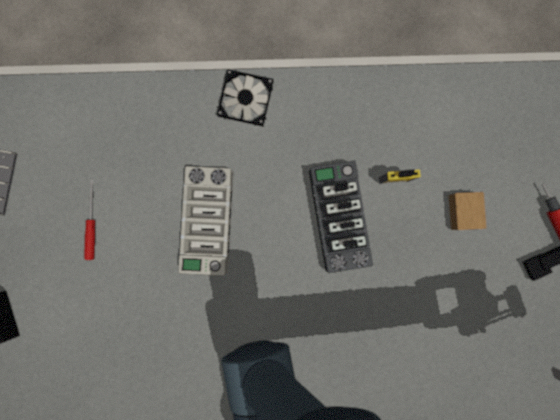

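View pics/side0.png

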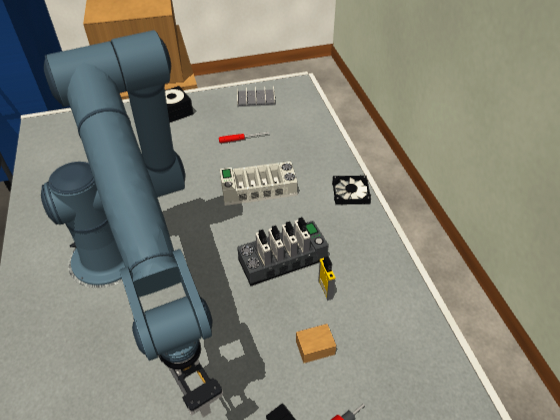

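The white dock's control unit is on its near end (screen at about (192,265), button at (215,266)). The black dock's is on its far end (button at (347,170)). The bay order is therefore reversed, so the far old carrier goes to the near new bay. The yellow look-alike stands at (404,175), to the right of the old dock.

```bash
cat > h.py <<'E'
import numpy as np,cv2
from cell import *
def world(n,d):
    c=camera_params(n);K=c["intrinsics"];T=c["T"]
    v,u=np.mgrid[:d.shape[0],:d.shape[1]]
    X=np.stack([(u-K[0,2])/K[0,0]*d,(v-K[1,2])/K[1,1]*d,d],-1)
    return X@T[:3,:3].T+T[:3,3]
def ray(n,u,v,z):
    c=camera_params(n);K=c["intrinsics"];T=c["T"]
    r=T[:3,:3]@np.array([(u-K[0,2])/K[0,0],(v-K[1,2])/K[1,1],1]);t=T[:3,3]
    return t+r*(z-t[2])/r[2]
E
python3 - <<'E'
from h import *
f=np.load("pics/top0.npz");p,d=f["p"],f["d"];W=world("top",d)
big=cv2.resize(p[140:290,160:440,::-1],None,fx=2.85,fy=2.85,interpolation=cv2.INTER_CUBIC);cv2.imwrite("pics/topz.png",big)
Z=W[...,2]
print("counter z",np.median(Z[300:320,100:150]))
hm=(np.clip(Z,0,.2)/.2*255).astype(np.uint8)
cv2.imwrite("pics/hz.png",cv2.applyColorMap(cv2.resize(hm[140:290,160:440],None,fx=2.85,fy=2.85,interpolation=0),cv2.COLORMAP_JET))
for lo,hi,nm in((.14,.17,"grip"),(.105,.13,"ctop"),(.04,.09,"dock"),(.01,.2,"all")):
    m=((Z>lo)&(Z<hi)).astype(np.uint8);m[300:]=0;m[:130]=0
    k,l,st,ce=cv2.connectedComponentsWithStats(m)
    for i in range(1,k):
        if st[i,4]>15:
            q=W[l==i]; r=cv2.minAreaRect((q[:,:2]*1000).astype(np.float32))
            print(nm,st[i,4],ce[i].round(1),np.median(q,0).round(4),"rect",np.round(r[0],1),np.round(r[1],1),round(r[2],1))
E
```

```text
counter z 8.738215567427599e-05
grip 68 [408.5 172.4] [ 0.6279 -0.2993  0.142 ] rect [ 629.  -296.4] [30.  13.8] 89.4
grip 94 [341.1 187.1] [ 0.598  -0.1449  0.1538] rect [ 598.2 -146. ] [13.5 30.5] 8.3
grip 91 [344.5 205.3] [ 0.5578 -0.1521  0.1537] rect [ 557.9 -152.4] [13.8 30.5] 7.9
grip 91 [347.3 224.6] [ 0.5142 -0.1557  0.1536] rect [ 514.7 -156.4] [13.8 30.3] 8.0
grip 95 [350.3 242.7] [ 0.4744 -0.1606  0.1535] rect [ 474.4 -162. ] [14.  30.5] 7.1
ctop 132 [402.2 175.1] [ 0.6249 -0.2828  0.1077] rect [ 628.2 -296.7] [18.  73.6] 3.5
ctop 168 [338.2 188.9] [ 0.5964 -0.131   0.1184] rect [ 598.7 -146. ] [18.3 74.2] 7.8
ctop 164 [341.8 206.4] [ 0.5565 -0.1375  0.118 ] rect [ 557.8 -152.3] [18.  74.3] 8.1
ctop 168 [344.2 224.8] [ 0.515  -0.1421  0.1182] rect [ 515.  -157.3] [17.9 75. ] 8.0
ctop 165 [346.9 242.5] [ 0.4747 -0.1472  0.1183] rect [ 474.3 -162.3] [18.1 74.7] 7.8
dock 3783 [340.  216.7] [ 0.5354 -0.1507  0.0651] rect [ 536.3 -154.6] [256.4 111.8] 7.7
dock 3917 [204.8 220.7] [0.5343 0.1715 0.0648] rect [536.  171.7] [111.1 256.5] 85.6
dock 95 [394.  178.7] [ 0.6213 -0.2781
[... 455 characters left out ...]
] [ 37.7 157.5] 79.5
all 5106 [340.2 216.5] [ 0.5358 -0.1494  0.0667] rect [ 536.4 -154.6] [256.3 112. ] 7.8
all 5013 [205.6 220.6] [0.5345 0.1718 0.0627] rect [536.  171.6] [111.4 256.5] 85.5
all 419 [399.5 176. ] [ 0.6242 -0.286   0.1055] rect [ 628.7 -296.5] [18.5 75.7] 3.2
all 524 [ 89.4 231.8] [0.5069 0.4642 0.0219] rect [545.7 467.7] [197.2  26.3] 0.8
all 431 [553.  211.4] [ 0.5362 -0.6782  0.0358] rect [ 535.3 -682. ] [142.8  30.7] 7.4
all 1270 [467.4 210.6] [ 0.5427 -0.4625  0.0497] rect [ 542.9 -469.8] [90.1 73.6] 1.1
all 772 [541.9 263.4] [ 0.4104 -0.6449  0.0319] rect [ 410.9 -662.3] [ 51.1 105.8] 22.4
all 58 [  2.8 295.3] [0.3638 0.6775 0.0213] rect [364.7 679. ] [24.4  6.1] 23.5
```

```bash
sleep 1
```

```text
(no output)
```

View pics/topz.png

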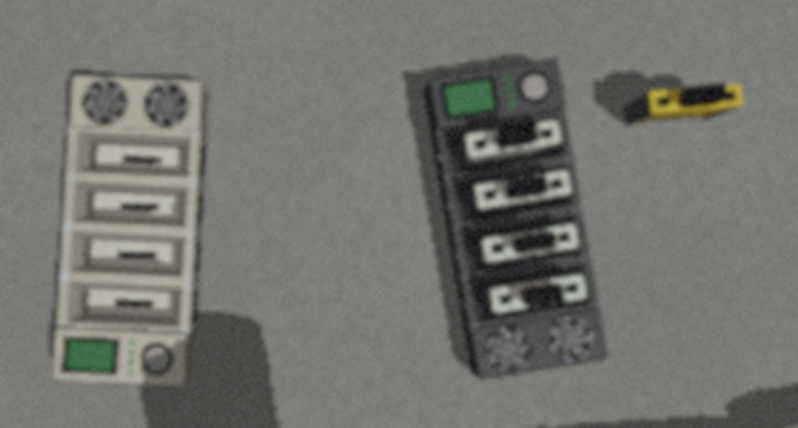

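View pics/hz.png

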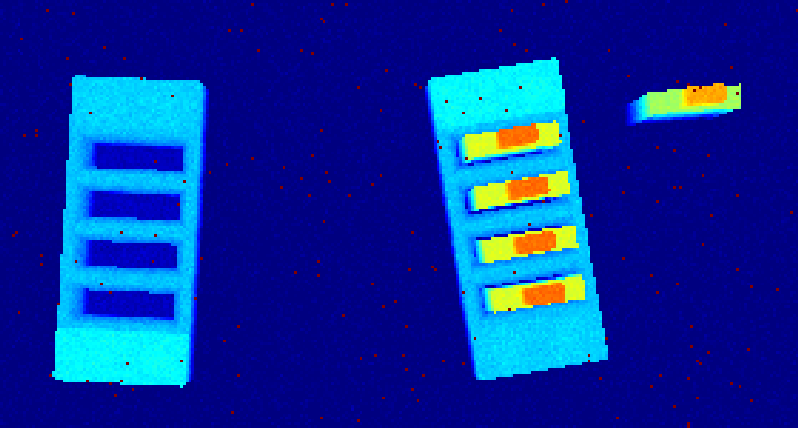

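The height map agrees: the taller block is near on the white dock and far on the black one. Next I'll refine the white dock using its bay floors and the side view.

Run:
```python
from h import *
f=np.load("pics/top0.npz");d=f["d"];W=world("top",d);Z=W[...,2]
roi=np.zeros(Z.shape,bool);roi[160:275,178:235]=1
hole=cv2.morphologyEx(((Z<.045)&roi).astype(np.uint8),cv2.MORPH_OPEN,np.ones((3,3)))
k,l,st,ce=cv2.connectedComponentsWithStats(hole)
for i in range(1,k):
    q=W[l==i];r=cv2.minAreaRect((q[:,:2]*1000).astype(np.float32));print(st[i,4],np.median(q[:,2]).round(4),np.round(r[0],1),np.round(r[1],1),round(r[2],1))
# floor-level camera points: side view
f=np.load("pics/side0.npz");d=f["d"];S=world("side",d)
for nm,box in(("new",(.35,.72,.06,.28)),("old",(.35,.72,-.26,-.05))):
  b=(S[...,0]>box[0])&(S[...,0]<box[1])&(S[...,1]>box[2])&(S[...,1]<box[3])
  for lo,hi in((.058,.08),(.108,.128),(.146,.162)):
    m=cv2.morphologyEx((b&(S[...,2]>lo)&(S[...,2]<hi)).astype(np.uint8),cv2.MORPH_OPEN,np.ones((2,2)))
    k,l,st,ce=cv2.connectedComponentsWithStats(m)
    for i in range(1,k):
      if st[i,4]>20:
        q=S[l==i];r=cv2.minAreaRect((q[:,:2]*1000).astype(np.float32));print(nm,lo,st[i,4],np.median(q[:,2]).round(4),np.round(r[0],1),np.round(r[1],1),round(r[2],1))
# edges fit of top docks: robust line through top-surface extents
from math import *
for nm,c,a in(("new",(536,171.7),-4.5),("old",(536.4,-154.6),7.75)):
  P=W[...,:2]*1000-c
  m=(Z>.045)&(Z<.085)&(np.abs(P[...,0])<140)&(np.abs(P[...,1])<75)
  best=[]
  for aa in np.arange(a-2,a+2.01,.1):
    t=radians(aa);e=np.array([cos(t),sin(t)]);n=np.array([-sin(t),cos(t)])
    x=P[m]@e;y=P[m]@n
    best.append((np.percentile(y,99.)-np.percentile(y,1.),aa,(np.percentile(x,99.8)+np.percentile(x,.2))/2,(np.percentile(y,99.)+np.percentile(y,1.))/2))
  print(nm,np.round(min(best),2))
```

```text
1442 0.0006 [546.1 179.1] [144.2 289.5] 88.8
283 0.0131 [599.6 169.4] [76.9 21.8] 86.7
288 0.0128 [557.6 172.8] [75.9 21. ] 85.9
285 0.0125 [515. 176.] [75.5 22. ] 85.8
283 0.0127 [472.3 178.5] [76.3 20.8] 85.8
new 0.058 1063 0.065 [ 371.1 -385.8] [1443.9  265.4] 73.3
old 0.058 480 0.073 [ 458.6 -562.9] [1149.9  108.4] 67.4
old 0.058 27 0.07 [ 546.  -134.4] [ 3.9 52.7] 8.4
old 0.058 22 0.0756 [ 503.2 -140.8] [ 2.8 55.7] 6.1
old 0.058 868 0.0649 [ 449.2 -623.2] [1013.5  206.8] 83.3
old 0.108 99 0.1178 [ 605.6 -150.1] [37.5 75. ] 7.7
old 0.108 98 0.1171 [ 569.1 -158. ] [45.1 70.3] 7.5
old 0.108 99 0.1172 [ 522.9 -160.8] [78.2 43.2] 87.9
old 0.108 100 0.1183 [ 480.3 -169.7] [34.5 73.7] 4.6
old 0.146 46 0.1537 [ 461.1 -561.8] [1158.5   21.2] 71.5
old 0.146 42 0.1527 [576.6 -95.4] [160.5  17.6] 73.7
old 0.146 48 0.1532 [ 532.4 -102.9] [154.9  18.2] 73.7
old 0.146 46 0.1519 [ 487.7 -105.4] [156.2  16.9] 78.2
new [109.06  -4.2   -0.35  -0.3 ]
old [ 1.0891e+02  7.8500e+00 -5.0000e-02  5.6000e-01]
```

Measured positions, in mm:

| Bay | Old dock | New dock |
|---|---|---|
| 1 | (598.8, -145.9) | (473.2, 176.4) |
| 2 | (557.2, -151.6) | (515.1, 173.3) |
| 3 | (515.6, -157.2) | (556.9, 170.3) |
| 4 | (474.0, -162.9) | (598.8, 167.2) |

The yaw is +7.8° for the old dock and −4.2° for the new one, and the tool must turn −11.8° from the start.

>>> carry_out(
  deltas=[
    [[15.22,18.63,0.4],[0,0,-11.8]],
    [[15.22,18.63,0.4],[0,0,-11.8]],
    [[15.22,18.63,0.4],[0,0,-11.8]],
    [[15.22,18.63,0.4],[0,0,-11.8]],
    [[15.22,18.63,0.4],[0,0,-11.8]],
    [[15.22,18.63,0.4],[0,0,-11.8]],
    [[15.22,18.63,0.4],[0,0,-11.8]],
    [[15.22,18.63,0.4],[0,0,-11.8]],
  ],
  grip=75,
  newtons=40,
)

```text
t: 0.77
position: [0.4299, -0.3519, 0.2102]
tcp_rot: [-0.001, 0.998, 0.068, -0.0]
contact_force: [1.2, -0.7, -0.4]
gripper_width: 0.749
```

>>> carry_out(
  deltas=[
    [[6.756,8.24,-0.4],[0,0,0]],
    [[6.756,8.24,-0.4],[0,0,0]],
    [[6.756,8.24,-0.4],[0,0,0]],
    [[6.756,8.24,-0.4],[0,0,0]],
    [[6.756,8.24,-0.4],[0,0,0]],
    [[6.756,8.24,-0.4],[0,0,0]],
    [[6.756,8.24,-0.4],[0,0,0]],
    [[6.756,8.24,-0.4],[0,0,0]],
  ],
)

```text
t: 1.43
position: [0.6002, -0.1423, 0.1992]
tcp_rot: [-0.002, 0.997, 0.071, -0.0]
contact_force: [-0.5, -1.2, -0.1]
gripper_width: 0.748
```

```bash
cat > look.py <<'E'
from h import *
import sys
s=sense();print(s["t"],(s["position"]*1000).round(1),s["tcp_rot"].round(4),s["contact_force"].round(1),s["gripper_width"])
for n in sys.argv[2:]:
    p,d=grab_frame(n);cv2.imwrite(f"pics/{n}{sys.argv[1]}.png",p[:,:,::-1]);np.savez(f"pics/{n}{sys.argv[1]}.npz",p=p,d=d)
E
python3 look.py 1 side
```

```text
1.4333 [ 600.2 -142.3  199.2] [-1.700e-03  9.975e-01  7.070e-02 -4.000e-04] [-0.5 -1.2 -0.1] 0.7476344478752068
```

View pics/side1.png

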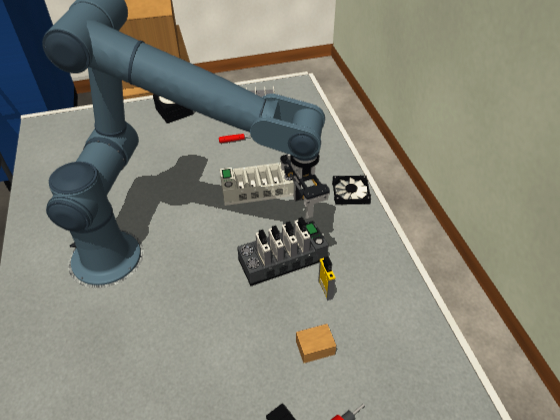

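The gripper is above the far carrier (about (310,200)), overshooting by a few mm. I'll settle it, then descend.

>>> carry_out(
  deltas=[
    [[-0.056,-0.144,0],[0,0,-0.2]],
    [[-0.056,-0.144,-0.2],[0,0,-0.2]],
    [[-0.056,-0.144,-0.9],[0,0,-0.2]],
    [[-0.056,-0.144,-1.7],[0,0,-0.2]],
    [[-0.056,-0.144,-2.5],[0,0,-0.2]],
    [[-0.056,-0.144,-3.05],[0,0,-0.2]],
    [[-0.056,-0.144,-3.05],[0,0,-0.2]],
    [[-0.056,-0.144,-3.05],[0,0,-0.2]],
  ],
)

```text
t: 2.15
position: [0.5971, -0.1485, 0.1226]
tcp_rot: [-0.002, 0.998, 0.067, -0.001]
contact_force: [-0.1, 0.6, 0.3]
gripper_width: 0.749
```

```bash
python3 look.py 2 side top; python3 -c "
import cv2
a=cv2.imread('pics/side2.png')[130:330,180:400];cv2.imwrite('pics/z2.png',cv2.resize(a,None,fx=3,fy=3))"
```

```text
2.15 [ 597.1 -148.5  122.6] [-0.0016  0.9977  0.0675 -0.0013] [-0.1  0.6  0.3] 0.7491630535307756
```

View pics/z2.png

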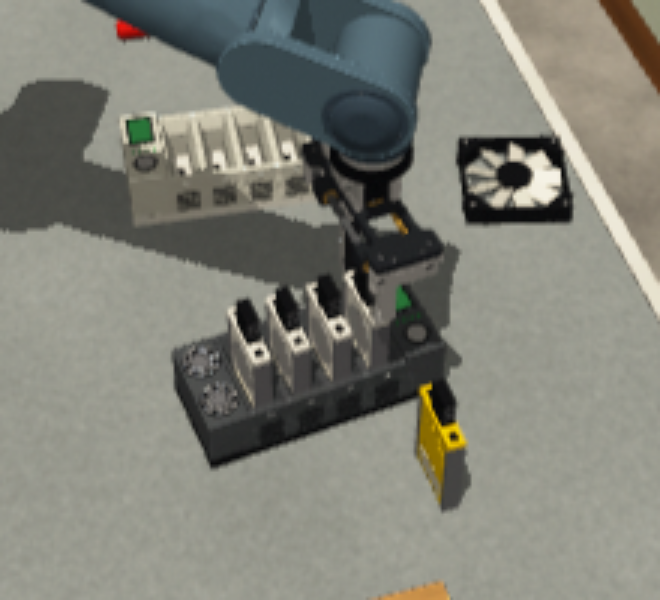

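>>> carry_out(
  deltas=[
    [[0.068,0.104,0],[0,0,0]],
    [[0.068,0.104,0],[0,0,0]],
    [[0.068,0.104,0],[0,0,0]],
    [[0.068,0.104,0],[0,0,0]],
  ],
)

```text
t: 2.58
position: [0.6003, -0.1459, 0.1249]
tcp_rot: [-0.001, 0.998, 0.068, 0.001]
contact_force: [-0.6, 0.0, -0.0]
gripper_width: 0.747
```

>>> carry_out(
  deltas=[
    [[-0.05,0,0],[0,0,0]],
    [[-0.05,0,0],[0,0,0]],
    [[-0.05,0,0],[0,0,0]],
    [[-0.05,0,0],[0,0,0]],
    [[-0.05,0,0],[0,0,0]],
    [[-0.05,0,0],[0,0,0]],
  ],
  grip=15,
  newtons=45,
)

```text
t: 3.08
position: [0.5991, -0.1459, 0.1249]
tcp_rot: [-0.001, 0.998, 0.068, 0.001]
contact_force: [-0.6, -0.7, -0.1]
gripper_width: 0.36
```

>>> carry_out(
  deltas=[
    [[0,0,0],[0,0,0]],
    [[0,0,0],[0,0,0]],
    [[0,0,0],[0,0,0]],
  ],
)

```text
t: 3.33
position: [0.599, -0.1459, 0.1248]
tcp_rot: [-0.001, 0.998, 0.068, 0.0]
contact_force: [-0.1, -0.2, -0.2]
gripper_width: 0.315
```

Gripped at about 30 mm. Now lifting.

>>> carry_out(
  deltas=[
    [[0,0,0.3],[0,0,0]],
    [[0,0,1.2],[0,0,0]],
    [[0,0,2.3],[0,0,0]],
    [[0,0,3.5],[0,0,0]],
    [[0,0,4.7],[0,0,0]],
    [[0,0,5.9],[0,0,0]],
    [[0,0,6.5],[0,0,0]],
    [[0,0,6.5],[0,0,0]],
  ],
)

```text
t: 4.0
position: [0.6009, -0.1466, 0.2929]
tcp_rot: [0.001, 0.998, 0.068, 0.004]
contact_force: [0.6, -0.6, -1.3]
gripper_width: 0.315
```

>>> carry_out(
  deltas=[
    [[-0.3,0.8,0],[0,0,-0.7]],
    [[-0.8,2.1,0],[0,0,-1.9]],
    [[-1.4,3.5,0],[0,0,-3.2]],
    [[-2.0,5.0,0],[0,0,-4.6]],
    [[-2.5,6.4,0],[0,0,-6]],
    [[-3.1,7.8,0],[0,0,-7.2]],
    [[-3.7,9.2,0],[0,0,-8.5]],
    [[-4.2,10.6,0],[0,0,-9.8]],
  ],
)

```text
t: 4.67
position: [0.4938, 0.1199, 0.291]
tcp_rot: [0.002, 1.0, -0.018, 0.003]
contact_force: [0.2, 0.7, -2.2]
gripper_width: 0.318
```

>>> carry_out(
  deltas=[
    [[-0.5,1.3,0],[0,0,-1.3]],
    [[-0.75,2.0,0],[0,0,-2.1]],
    [[-0.824,2.26,0],[0,0,-2.1]],
    [[-0.824,2.26,0],[0,0,-2.1]],
    [[-0.824,2.26,0],[0,0,-2.1]],
    [[-0.824,2.26,0],[0,0,-2.1]],
    [[-0.824,2.26,0],[0,0,-2.1]],
  ],
)

```text
t: 5.25
position: [0.4736, 0.1752, 0.2907]
tcp_rot: [0.002, 0.999, -0.037, 0.002]
contact_force: [0.2, 0.4, -2.6]
gripper_width: 0.316
```

>>> carry_out(
  deltas=[
    [[0,0,0],[0,0,0]],
  ],
)

```text
t: 5.33
position: [0.474, 0.1743, 0.2906]
tcp_rot: [0.002, 0.999, -0.038, 0.002]
contact_force: [0.3, -0.1, -2.0]
gripper_width: 0.317
```

>>> carry_out(
  deltas=[
    [[-0.03,0.08,-0.3],[0,0,0.1]],
    [[-0.03,0.08,-1.2],[0,0,0.1]],
    [[-0.03,0.08,-2.2],[0,0,0.1]],
    [[-0.03,0.08,-3.2],[0,0,0.1]],
    [[-0.03,0.08,-3.9],[0,0,0.1]],
    [[-0.03,0.08,-4.2],[0,0,0.1]],
    [[-0.03,0.08,-4.2],[0,0,0.1]],
    [[-0.03,0.08,-4.2],[0,0,0.1]],
  ],
)

```text
t: 6.0
position: [0.4736, 0.1762, 0.1859]
tcp_rot: [0.002, 0.999, -0.037, 0.003]
contact_force: [1.2, 1.3, -1.6]
gripper_width: 0.321
```

```bash
python3 look.py 3 side; python3 -c "
import cv2
a=cv2.imread('pics/side3.png')[130:280,190:390];cv2.imwrite('pics/z3.png',cv2.resize(a,None,fx=4,fy=4))"
```

```text
6.0 [473.6 176.2 185.9] [ 0.0019  0.9993 -0.0375  0.0026] [ 1.2  1.3 -1.6] 0.3214825086250294
```

View pics/z3.png

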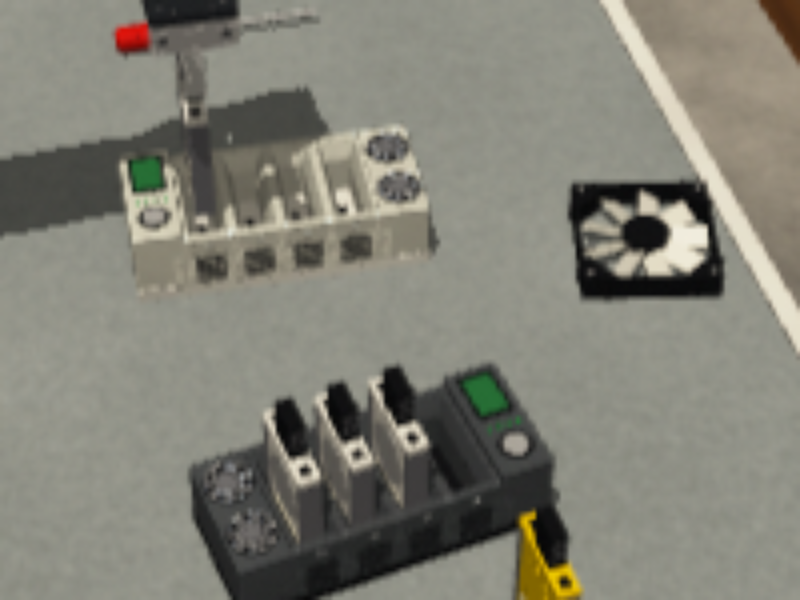

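The carrier hangs in line with the white bay next to the control unit (crop about (200,190)). I'll lower it slowly.

>>> carry_out(
  deltas=[
    [[0,0,-0.4],[0,0,0]],
    [[0,0,-0.8],[0,0,0]],
    [[0,0,-1.2],[0,0,0]],
    [[0,0,-1.5],[0,0,0]],
    [[0,0,-1.8],[0,0,0]],
    [[0,0,-2.1],[0,0,0]],
    [[0,0,-2.3],[0,0,0]],
    [[0,0,-2.3],[0,0,0]],
  ],
)

```text
t: 6.72
position: [0.4732, 0.1761, 0.1277]
tcp_rot: [0.002, 0.999, -0.037, 0.002]
contact_force: [0.1, 0.8, -1.8]
gripper_width: 0.315
```

>>> carry_out(
  deltas=[
    [[0,0,-0.05],[0,0,0]],
    [[0,0,-0.15],[0,0,0]],
    [[0,0,-0.15],[0,0,0]],
  ],
)

```text
t: 6.97
position: [0.4741, 0.1762, 0.125]
tcp_rot: [0.002, 0.999, -0.037, 0.003]
contact_force: [0.2, -0.4, 1.4]
gripper_width: 0.317
```

Floor contact, at the same height as it was grasped. Releasing.

>>> carry_out(
  deltas=[
    [[0,0,-0.02],[0,0,0]],
    [[0,0,-0.02],[0,0,0]],
    [[0,0,-0.02],[0,0,0]],
    [[0,0,-0.02],[0,0,0]],
    [[0,0,-0.02],[0,0,0]],
  ],
  grip=70,
)

```text
t: 7.38
position: [0.4741, 0.1762, 0.1245]
tcp_rot: [0.002, 0.999, -0.037, 0.003]
contact_force: [-0.2, 0.1, 0.2]
gripper_width: 0.635
```

>>> carry_out(
  deltas=[
    [[0,0,0.3],[0,0,0]],
    [[0,0,1.2],[0,0,0]],
    [[0,0,2.3],[0,0,0]],
    [[0,0,3.2],[0,0,0]],
    [[0,0,3.4],[0,0,0]],
    [[0,0,3.4],[0,0,0]],
  ],
)

```text
t: 7.88
position: [0.4754, 0.1764, 0.2118]
tcp_rot: [0.002, 0.999, -0.037, 0.005]
contact_force: [0.3, 0.5, -0.8]
gripper_width: 0.701
```

```bash
python3 look.py 4 side
```

```text
7.8833 [475.4 176.4 211.8] [ 0.0015  0.9993 -0.0374  0.0054] [ 0.3  0.5 -0.8] 0.7013338036220542
```

View pics/side4.png

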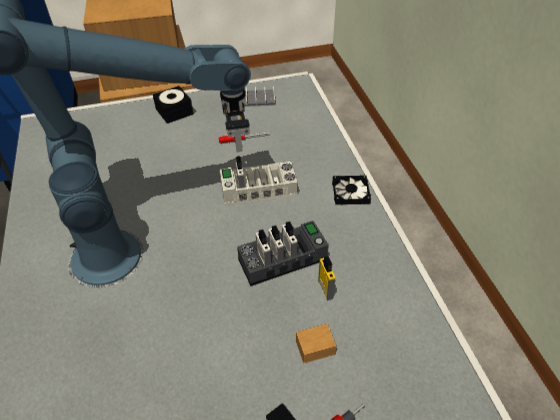

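>>> carry_out(
  deltas=[
    [[0.3,-1.0,0],[0.1,0.4,1]],
    [[0.65,-2.6,0],[0.1,0.4,2.4]],
    [[1.05,-4.2,0],[0.1,0.4,3.9]],
    [[1.45,-5.8,0],[0.1,0.4,5.3]],
    [[1.85,-7.4,0],[0.1,0.4,6.8]],
    [[2.25,-9.0,0],[0.1,0.4,8.2]],
    [[2.6,-10.4,0],[0.1,0.4,9.5]],
    [[2.9,-11.5,0],[0.1,0.4,10.5]],
  ],
)

```text
t: 8.6
position: [0.5458, -0.1136, 0.2072]
tcp_rot: [0.0, 0.999, 0.054, -0.002]
contact_force: [0.4, 0.2, -0.8]
gripper_width: 0.701
```

>>> carry_out(
  deltas=[
    [[0.25,-0.9,0],[0,0,1]],
    [[0.4,-1.3,0],[0,0,1.6]],
    [[0.456,-1.52,0],[0,0,1.6]],
    [[0.456,-1.52,0],[0,0,1.6]],
    [[0.456,-1.52,0],[0,0,1.6]],
    [[0.456,-1.52,0],[0,0,1.6]],
    [[0.456,-1.52,0],[0,0,1.6]],
  ],
)

```text
t: 9.18
position: [0.5571, -0.1504, 0.2072]
tcp_rot: [-0.0, 0.998, 0.068, -0.002]
contact_force: [0.5, 0.2, 0.1]
gripper_width: 0.7
```

>>> carry_out(
  deltas=[
    [[0,0,0],[0,0,0]],
  ],
)

```text
t: 9.27
position: [0.5571, -0.1494, 0.2074]
tcp_rot: [0.0, 0.998, 0.069, -0.001]
contact_force: [-0.5, 0.9, 0.5]
gripper_width: 0.702
```

>>> carry_out(
  deltas=[
    [[0,-0.07,-0.3],[0,0,0]],
    [[0,-0.07,-1.2],[0,0,0]],
    [[0,-0.07,-2.1],[0,0,0]],
    [[0,-0.07,-2.8],[0,0,0]],
    [[0,-0.07,-3.2],[0,0,0]],
    [[0,-0.07,-3.31],[0,0,0]],
    [[0,-0.07,-3.31],[0,0,0]],
    [[0,-0.07,-3.31],[0,0,0]],
  ],
)

```text
t: 9.93
position: [0.5577, -0.1514, 0.1256]
tcp_rot: [0.0, 0.998, 0.069, -0.001]
contact_force: [0.0, -0.5, -0.4]
gripper_width: 0.702
```

>>> carry_out(
  deltas=[
    [[0,0,0],[0,0,0]],
    [[0,0,0],[0,0,0]],
    [[0,0,0],[0,0,0]],
    [[0,0,0],[0,0,0]],
    [[0,0,0],[0,0,0]],
    [[0,0,0],[0,0,0]],
    [[0,0,0],[0,0,0]],
    [[0,0,0],[0,0,0]],
  ],
  grip=15,
)

```text
t: 10.6
position: [0.5578, -0.1516, 0.1257]
tcp_rot: [0.001, 0.998, 0.069, -0.001]
contact_force: [0.5, -0.6, 0.9]
gripper_width: 0.323
```

>>> carry_out(
  deltas=[
    [[0,0,0.3],[0,0,0]],
    [[0,0,1.2],[0,0,0]],
    [[0,0,2.3],[0,0,0]],
    [[0,0,3.5],[0,0,0]],
    [[0,0,4.7],[0,0,0]],
    [[0,0,5.9],[0,0,0]],
    [[0,0,6.5],[0,0,0]],
    [[0,0,6.5],[0,0,0]],
  ],
)

```text
t: 11.27
position: [0.5594, -0.1522, 0.2931]
tcp_rot: [0.002, 0.998, 0.069, 0.003]
contact_force: [0.4, -0.6, -1.6]
gripper_width: 0.313
```

>>> carry_out(
  deltas=[
    [[-0.1,0.8,0],[0,0,-0.7]],
    [[-0.3,2.1,0],[0,0,-1.9]],
    [[-0.5,3.5,0],[0,0,-3.2]],
    [[-0.7,5.0,0],[0,0,-4.6]],
    [[-0.9,6.5,0],[0,0,-6]],
    [[-1.1,8.0,0],[0,0,-7.4]],
    [[-1.3,9.5,0],[0,0,-8.8]],
    [[-1.5,10.9,0],[0,0,-10.1]],
  ],
)

```text
t: 11.93
position: [0.5202, 0.1223, 0.2908]
tcp_rot: [0.003, 1.0, -0.019, 0.001]
contact_force: [0.2, -0.7, -2.5]
gripper_width: 0.32
```

>>> carry_out(
  deltas=[
    [[-0.1,1.2,0],[0.2,0,-1.2]],
    [[-0.2,1.8,0],[0.3,0,-2]],
    [[-0.2,2.07,0],[0.3,0,-2]],
    [[-0.2,2.07,0],[0.3,0,-2]],
    [[-0.2,2.07,0],[0.3,0,-2]],
    [[-0.2,2.07,0],[0.3,0,-2]],
    [[-0.2,2.07,0],[0.3,0,-2]],
  ],
)

```text
t: 12.52
position: [0.5154, 0.1729, 0.2905]
tcp_rot: [0.0, 0.999, -0.038, 0.0]
contact_force: [0.5, 0.2, -2.9]
gripper_width: 0.318
```

>>> carry_out(
  deltas=[
    [[0,0,0],[0,0,0]],
  ],
)

```text
t: 12.6
position: [0.5156, 0.1719, 0.2905]
tcp_rot: [0.0, 0.999, -0.038, 0.0]
contact_force: [-0.5, -0.3, -3.2]
gripper_width: 0.316
```

>>> carry_out(
  deltas=[
    [[-0.02,0.05,-0.3],[0,0,0.1]],
    [[-0.02,0.05,-1.2],[0,0,0.1]],
    [[-0.02,0.05,-2.2],[0,0,0.1]],
    [[-0.02,0.05,-3.2],[0,0,0.1]],
    [[-0.02,0.05,-3.9],[0,0,0.1]],
    [[-0.02,0.05,-4.2],[0,0,0.1]],
    [[-0.02,0.05,-4.2],[0,0,0.1]],
    [[-0.02,0.05,-4.2],[0,0,0.1]],
  ],
)

```text
t: 13.27
position: [0.5155, 0.173, 0.1859]
tcp_rot: [0.0, 0.999, -0.038, 0.001]
contact_force: [-0.3, -0.2, -3.1]
gripper_width: 0.318
```

```bash
python3 look.py 5 side; python3 -c "
import cv2
a=cv2.imread('pics/side5.png')[130:280,190:390];cv2.imwrite('pics/z5.png',cv2.resize(a,None,fx=4,fy=4))"
```

```text
13.2667 [515.5 173.  185.9] [ 1.000e-04  9.993e-01 -3.770e-02  7.000e-04] [-0.3 -0.2 -3.1] 0.3184883326680858
```

View pics/z5.png

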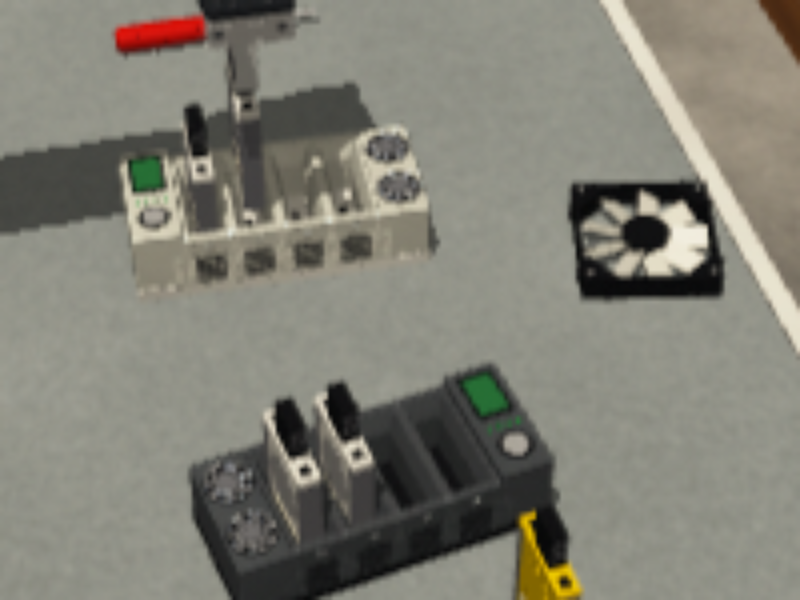

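The first carrier sits in bay 1 (crop (198,180)), and the second is aligned over bay 2 (crop (248,190)). Lowering.

>>> carry_out(
  deltas=[
    [[0,0,-0.4],[0,0,0]],
    [[0,0,-0.8],[0,0,0]],
    [[0,0,-1.2],[0,0,0]],
    [[0,0,-1.5],[0,0,0]],
    [[0,0,-1.8],[0,0,0]],
    [[0,0,-2.1],[0,0,0]],
    [[0,0,-2.3],[0,0,0]],
    [[0,0,-2.3],[0,0,0]],
  ],
)

```text
t: 13.98
position: [0.5152, 0.173, 0.1278]
tcp_rot: [0.0, 0.999, -0.038, 0.0]
contact_force: [0.5, 0.1, -3.8]
gripper_width: 0.316
```

>>> carry_out(
  deltas=[
    [[0,0,-0.05],[0,0,0]],
    [[0,0,-0.14],[0,0,0]],
    [[0,0,-0.14],[0,0,0]],
  ],
)

```text
t: 14.23
position: [0.5159, 0.1729, 0.1256]
tcp_rot: [0.0, 0.999, -0.038, 0.001]
contact_force: [-2.1, -1.0, 2.3]
gripper_width: 0.314
```

Floor contact at the grasp height (0.1257). Releasing and backing off.

>>> carry_out(
  deltas=[
    [[0,0,-0.02],[0,0,0]],
    [[0,0,-0.02],[0,0,0]],
    [[0,0,-0.02],[0,0,0]],
    [[0,0,-0.02],[0,0,0]],
    [[0,0,-0.02],[0,0,0]],
  ],
  grip=70,
)

```text
t: 14.65
position: [0.516, 0.173, 0.1252]
tcp_rot: [0.0, 0.999, -0.038, 0.001]
contact_force: [-0.1, -0.4, -0.6]
gripper_width: 0.634
```

>>> carry_out(
  deltas=[
    [[0,0,0.3],[0,0,0]],
    [[0,0,1.2],[0,0,0]],
    [[0,0,2.3],[0,0,0]],
    [[0,0,3.2],[0,0,0]],
    [[0,0,3.4],[0,0,0]],
    [[0,0,3.4],[0,0,0]],
  ],
)

```text
t: 15.15
position: [0.5173, 0.1732, 0.2125]
tcp_rot: [-0.0, 0.999, -0.037, 0.003]
contact_force: [-0.0, 0.1, -0.5]
gripper_width: 0.699
```

>>> carry_out(
  deltas=[
    [[0,-1.0,0],[0,0.2,1]],
    [[0,-2.6,0],[0,0.2,2.4]],
    [[0,-4.2,0],[0,0.2,3.9]],
    [[0,-5.8,0],[0,0.2,5.3]],
    [[-0.05,-7.4,0],[0,0.2,6.8]],
    [[-0.05,-9.0,0],[0,0.2,8.2]],
    [[-0.05,-10.4,0],[0,0.2,9.5]],
    [[-0.05,-11.5,0],[0,0.2,10.5]],
  ],
)

```text
t: 15.82
position: [0.5147, -0.1165, 0.2104]
tcp_rot: [-0.001, 0.999, 0.054, 0.0]
contact_force: [0.4, 0.5, 0.2]
gripper_width: 0.7
```

>>> carry_out(
  deltas=[
    [[0.02,-0.9,0],[0,0,1]],
    [[0.03,-1.4,0],[0,0,1.5]],
    [[0.03,-1.66,0],[0,0,1.5]],
    [[0.03,-1.68,0],[0,0,1.5]],
    [[0.03,-1.68,0],[0,0,1.5]],
    [[0.03,-1.68,0],[0,0,1.5]],
    [[0.03,-1.68,0],[0,0,1.5]],
  ],
)

```text
t: 16.4
position: [0.5154, -0.1575, 0.2102]
tcp_rot: [-0.001, 0.998, 0.067, 0.0]
contact_force: [0.3, -0.3, -0.8]
gripper_width: 0.697
```

>>> carry_out(
  deltas=[
    [[0,0,0],[0,0,0]],
  ],
)

```text
t: 16.48
position: [0.5155, -0.1567, 0.2102]
tcp_rot: [-0.001, 0.998, 0.068, 0.0]
contact_force: [-0.1, 0.3, 1.1]
gripper_width: 0.699
```

Down by 85 mm (−3.4 units), then close.

>>> carry_out(
  deltas=[
    [[0,-0.02,-0.3],[0,0,0]],
    [[0,-0.02,-1.2],[0,0,0]],
    [[0,-0.02,-2.1],[0,0,0]],
    [[0,-0.02,-2.9],[0,0,0]],
    [[0,-0.02,-3.3],[0,0,0]],
    [[0,-0.02,-3.42],[0,0,0]],
    [[0,-0.02,-3.42],[0,0,0]],
    [[0,-0.02,-3.42],[0,0,0]],
  ],
)

```text
t: 17.15
position: [0.5162, -0.1574, 0.1257]
tcp_rot: [-0.001, 0.998, 0.068, 0.001]
contact_force: [-0.1, 0.9, -0.3]
gripper_width: 0.702
```

>>> carry_out(
  deltas=[
    [[0,0,0],[0,0,0]],
    [[0,0,0],[0,0,0]],
    [[0,0,0],[0,0,0]],
    [[0,0,0],[0,0,0]],
    [[0,0,0],[0,0,0]],
    [[0,0,0],[0,0,0]],
    [[0,0,0],[0,0,0]],
    [[0,0,0],[0,0,0]],
  ],
  grip=15,
)

```text
t: 17.82
position: [0.5163, -0.1575, 0.1258]
tcp_rot: [-0.001, 0.998, 0.068, 0.001]
contact_force: [0.0, -0.6, 0.6]
gripper_width: 0.315
```

>>> carry_out(
  deltas=[
    [[0,0,0.3],[0,0,0]],
    [[0,0,1.2],[0,0,0]],
    [[0,0,2.3],[0,0,0]],
    [[0,0,3.5],[0,0,0]],
    [[0,0,4.7],[0,0,0]],
    [[0,0,5.9],[0,0,0]],
    [[0,0,6.5],[0,0,0]],
    [[0,0,6.5],[0,0,0]],
  ],
)

```text
t: 18.48
position: [0.518, -0.1584, 0.2933]
tcp_rot: [0.002, 0.998, 0.068, 0.004]
contact_force: [-0.2, -0.4, -1.2]
gripper_width: 0.317
```

>>> carry_out(
  deltas=[
    [[0.1,0.8,0],[0.1,0.2,-0.7]],
    [[0.25,2.1,0],[0.2,0.3,-1.9]],
    [[0.4,3.5,0],[0.2,0.3,-3.2]],
    [[0.6,5.0,0],[0.2,0.3,-4.6]],
    [[0.77,6.5,0],[0.2,0.3,-6]],
    [[0.95,8.0,0],[0.2,0.3,-7.4]],
    [[1.13,9.5,0],[0.2,0.3,-8.8]],
    [[1.3,10.9,0],[0.2,0.3,-10.1]],
  ],
)

```text
t: 19.15
position: [0.5494, 0.1163, 0.2913]
tcp_rot: [0.0, 1.0, -0.02, 0.0]
contact_force: [0.5, -0.2, -2.4]
gripper_width: 0.315
```

>>> carry_out(
  deltas=[
    [[0.18,1.2,0],[0,0,-1.2]],
    [[0.25,1.8,0],[0,0,-1.9]],
    [[0.28,2.19,0],[0,0,-1.9]],
    [[0.28,2.19,0],[0,0,-1.9]],
    [[0.28,2.19,0],[0,0,-1.9]],
    [[0.28,2.19,0],[0,0,-1.9]],
    [[0.28,2.19,0],[0,0,-1.9]],
  ],
)

```text
t: 19.73
position: [0.5564, 0.1698, 0.2911]
tcp_rot: [0.0, 0.999, -0.038, 0.0]
contact_force: [-0.1, 0.2, -1.8]
gripper_width: 0.315
```

>>> carry_out(
  deltas=[
    [[0,0,0],[0,0,0]],
  ],
)

```text
t: 19.82
position: [0.5565, 0.1688, 0.2912]
tcp_rot: [0.0, 0.999, -0.038, 0.0]
contact_force: [0.5, 0.0, -1.7]
gripper_width: 0.313
```

>>> carry_out(
  deltas=[
    [[0.01,0.05,-0.3],[0,0,0.1]],
    [[0.01,0.05,-1.2],[0,0,0.1]],
    [[0.01,0.05,-2.2],[0,0,0.1]],
    [[0.01,0.05,-3.2],[0,0,0.1]],
    [[0.01,0.05,-3.9],[0,0,0.1]],
    [[0.01,0.05,-4.2],[0,0,0.1]],
    [[0.01,0.05,-4.2],[0,0,0.1]],
    [[0.01,0.05,-4.2],[0,0,0.1]],
  ],
)

```text
t: 20.48
position: [0.557, 0.1699, 0.1866]
tcp_rot: [0.0, 0.999, -0.038, 0.0]
contact_force: [-1.0, -0.6, -2.2]
gripper_width: 0.313
```

```bash
python3 look.py 6 side; python3 -c "
import cv2
a=cv2.imread('pics/side6.png')[130:280,190:390];cv2.imwrite('pics/z6.png',cv2.resize(a,None,fx=4,fy=4))"
```

```text
20.4833 [557.  169.9 186.6] [ 2.000e-04  9.993e-01 -3.770e-02  3.000e-04] [-1.  -0.6 -2.2] 0.31321230076774537
```

View pics/z6.png

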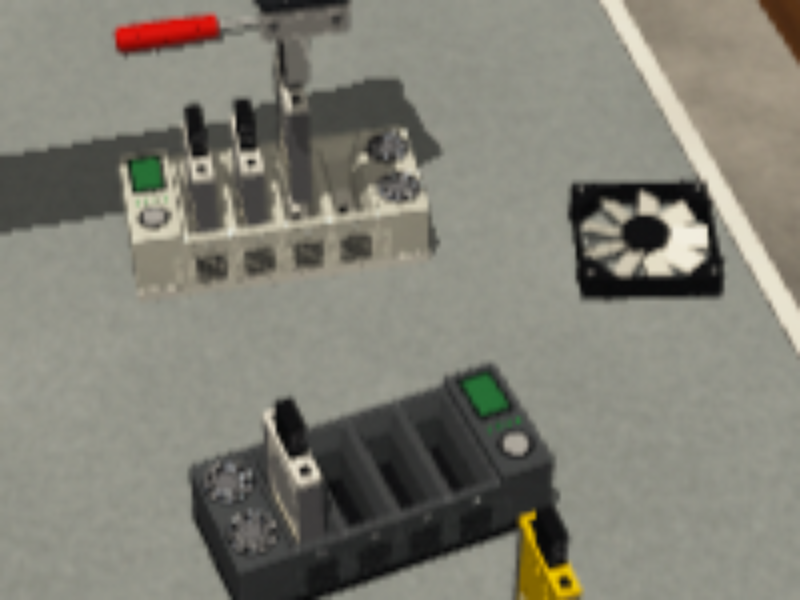

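Two carriers are home (crop (198,180) and (247,175)), and the third is aligned over bay 3 (crop (297,180)).

>>> carry_out(
  deltas=[
    [[0,0,-0.4],[0,0,0]],
    [[0,0,-0.8],[0,0,0]],
    [[0,0,-1.2],[0,0,0]],
    [[0,0,-1.5],[0,0,0]],
    [[0,0,-1.8],[0,0,0]],
    [[0,0,-2.1],[0,0,0]],
    [[0,0,-2.3],[0,0,0]],
    [[0,0,-2.3],[0,0,0]],
  ],
)

```text
t: 21.2
position: [0.5568, 0.1699, 0.1284]
tcp_rot: [0.0, 0.999, -0.038, -0.0]
contact_force: [-0.5, 0.2, -2.0]
gripper_width: 0.319
```

>>> carry_out(
  deltas=[
    [[0,0,-0.05],[0,0,0]],
    [[0,0,-0.15],[0,0,0]],
    [[0,0,-0.15],[0,0,0]],
  ],
)

```text
t: 21.45
position: [0.5576, 0.1699, 0.1258]
tcp_rot: [0.0, 0.999, -0.038, 0.001]
contact_force: [-0.5, -1.0, 1.5]
gripper_width: 0.315
```

>>> carry_out(
  deltas=[
    [[0,0,-0.02],[0,0,0]],
    [[0,0,-0.02],[0,0,0]],
    [[0,0,-0.02],[0,0,0]],
    [[0,0,-0.02],[0,0,0]],
    [[0,0,-0.02],[0,0,0]],
  ],
  grip=70,
)

```text
t: 21.87
position: [0.5576, 0.1699, 0.1253]
tcp_rot: [0.0, 0.999, -0.038, 0.001]
contact_force: [0.3, -0.6, -0.3]
gripper_width: 0.634
```

>>> carry_out(
  deltas=[
    [[0,0,0.3],[0,0,0]],
    [[0,0,1.2],[0,0,0]],
    [[0,0,2.3],[0,0,0]],
    [[0,0,3.2],[0,0,0]],
    [[0,0,3.4],[0,0,0]],
    [[0,0,3.4],[0,0,0]],
  ],
)

```text
t: 22.37
position: [0.5589, 0.1701, 0.2128]
tcp_rot: [-0.0, 0.999, -0.038, 0.003]
contact_force: [0.3, 0.6, 0.1]
gripper_width: 0.699
```

>>> carry_out(
  deltas=[
    [[-0.25,-1.0,0],[0,0.2,1]],
    [[-0.65,-2.6,0],[0,0.2,2.4]],
    [[-1.05,-4.2,0],[0,0.2,3.9]],
    [[-1.5,-5.8,0],[0,0.2,5.3]],
    [[-1.9,-7.4,0],[0,0.2,6.8]],
    [[-2.3,-9.0,0],[0,0.2,8.2]],
    [[-2.65,-10.4,0],[0,0.2,9.5]],
    [[-2.95,-11.5,0],[0,0.2,10.5]],
  ],
)

```text
t: 23.03
position: [0.4833, -0.1193, 0.2108]
tcp_rot: [-0.001, 0.999, 0.054, 0.0]
contact_force: [0.4, 0.8, 0.1]
gripper_width: 0.694
```

>>> carry_out(
  deltas=[
    [[-0.2,-0.9,0],[0,0,1]],
    [[-0.33,-1.5,0],[0,0,1.6]],
    [[-0.37,-1.74,0],[0,0,1.6]],
    [[-0.37,-1.77,0],[0,0,1.6]],
    [[-0.37,-1.77,0],[0,0,1.6]],
    [[-0.37,-1.77,0],[0,0,1.6]],
    [[-0.37,-1.77,0],[0,0,1.6]],
  ],
)

```text
t: 23.62
position: [0.4742, -0.1625, 0.2105]
tcp_rot: [-0.001, 0.998, 0.068, -0.0]
contact_force: [-0.3, 0.3, 0.4]
gripper_width: 0.701
```

>>> carry_out(
  deltas=[
    [[0,0,0],[0,0,0]],
  ],
)

```text
t: 23.7
position: [0.4744, -0.1617, 0.2105]
tcp_rot: [-0.001, 0.998, 0.069, -0.0]
contact_force: [0.3, -0.1, -0.4]
gripper_width: 0.699
```

>>> carry_out(
  deltas=[
    [[-0.02,-0.04,-0.3],[0,0,0]],
    [[-0.02,-0.04,-1.2],[0,0,0]],
    [[-0.02,-0.04,-2.1],[0,0,0]],
    [[-0.02,-0.04,-2.9],[0,0,0]],
    [[-0.02,-0.04,-3.3],[0,0,0]],
    [[-0.02,-0.04,-3.42],[0,0,0]],
    [[-0.02,-0.04,-3.42],[0,0,0]],
    [[-0.02,-0.04,-3.42],[0,0,0]],
  ],
)

```text
t: 24.37
position: [0.4746, -0.163, 0.1259]
tcp_rot: [-0.001, 0.998, 0.069, 0.001]
contact_force: [-0.1, -0.5, 0.7]
gripper_width: 0.703
```

>>> carry_out(
  deltas=[
    [[0,0,0],[0,0,0]],
    [[0,0,0],[0,0,0]],
    [[0,0,0],[0,0,0]],
    [[0,0,0],[0,0,0]],
    [[0,0,0],[0,0,0]],
    [[0,0,0],[0,0,0]],
    [[0,0,0],[0,0,0]],
    [[0,0,0],[0,0,0]],
  ],
  grip=15,
)

```text
t: 25.03
position: [0.4747, -0.1631, 0.126]
tcp_rot: [-0.001, 0.998, 0.069, 0.001]
contact_force: [-0.5, 0.1, 1.4]
gripper_width: 0.316
```

>>> carry_out(
  deltas=[
    [[0,0,0.3],[0,0,0]],
    [[0,0,1.2],[0,0,0]],
    [[0,0,2.3],[0,0,0]],
    [[0,0,3.5],[0,0,0]],
    [[0,0,4.7],[0,0,0]],
    [[0,0,5.9],[0,0,0]],
    [[0,0,6.5],[0,0,0]],
    [[0,0,6.5],[0,0,0]],
  ],
)

```text
t: 25.7
position: [0.4762, -0.164, 0.2931]
tcp_rot: [0.002, 0.998, 0.069, 0.004]
contact_force: [0.6, -0.4, -3.4]
gripper_width: 0.317
```

>>> carry_out(
  deltas=[
    [[0.3,0.8,0],[0.1,0.2,-0.7]],
    [[0.8,2.1,0],[0.2,0.3,-1.9]],
    [[1.3,3.5,0],[0.2,0.3,-3.2]],
    [[1.85,5.0,0],[0.2,0.3,-4.6]],
    [[2.4,6.5,0],[0.2,0.3,-6]],
    [[2.95,8.0,0],[0.2,0.3,-7.4]],
    [[3.5,9.5,0],[0.2,0.3,-8.8]],
    [[4.0,10.8,0],[0.2,0.3,-10]],
  ],
)

```text
t: 26.37
position: [0.5754, 0.1086, 0.2907]
tcp_rot: [-0.0, 1.0, -0.018, -0.001]
contact_force: [0.2, -1.6, -3.5]
gripper_width: 0.314
```

>>> carry_out(
  deltas=[
    [[0.55,1.3,0],[0,0,-1.3]],
    [[0.8,2.0,0],[0,0,-2.1]],
    [[0.93,2.38,0],[0,0,-2.1]],
    [[0.93,2.38,0],[0,0,-2.1]],
    [[0.93,2.38,0],[0,0,-2.1]],
    [[0.93,2.38,0],[0,0,-2.1]],
    [[0.93,2.38,0],[0,0,-2.1]],
  ],
)

```text
t: 26.95
position: [0.5985, 0.1667, 0.2906]
tcp_rot: [-0.0, 0.999, -0.037, -0.001]
contact_force: [-0.4, 0.3, -2.1]
gripper_width: 0.316
```

>>> carry_out(
  deltas=[
    [[0,0,0],[0,0,0]],
  ],
)

```text
t: 27.03
position: [0.5984, 0.1656, 0.2908]
tcp_rot: [0.0, 0.999, -0.038, -0.001]
contact_force: [0.4, -0.1, -2.6]
gripper_width: 0.32
```

>>> carry_out(
  deltas=[
    [[0.01,0.05,-0.3],[0,0,0.1]],
    [[0.01,0.05,-1.2],[0,0,0.1]],
    [[0.01,0.05,-2.2],[0,0,0.1]],
    [[0.01,0.05,-3.2],[0,0,0.1]],
    [[0.01,0.05,-3.9],[0,0,0.1]],
    [[0.01,0.05,-4.2],[0,0,0.1]],
    [[0.01,0.05,-4.2],[0,0,0.1]],
    [[0.01,0.05,-4.2],[0,0,0.1]],
  ],
)

```text
t: 27.7
position: [0.5989, 0.1667, 0.1863]
tcp_rot: [-0.0, 0.999, -0.037, -0.0]
contact_force: [-0.1, 0.3, -2.0]
gripper_width: 0.316
```

```bash
python3 look.py 7 side; python3 -c "
import cv2
a=cv2.imread('pics/side7.png')[130:280,190:390];cv2.imwrite('pics/z7.png',cv2.resize(a,None,fx=4,fy=4))"
```

```text
27.7 [598.9 166.7 186.3] [-0.000e+00  9.993e-01 -3.730e-02 -4.000e-04] [-0.1  0.3 -2. ] 0.3155335685528709
```

View pics/z7.png

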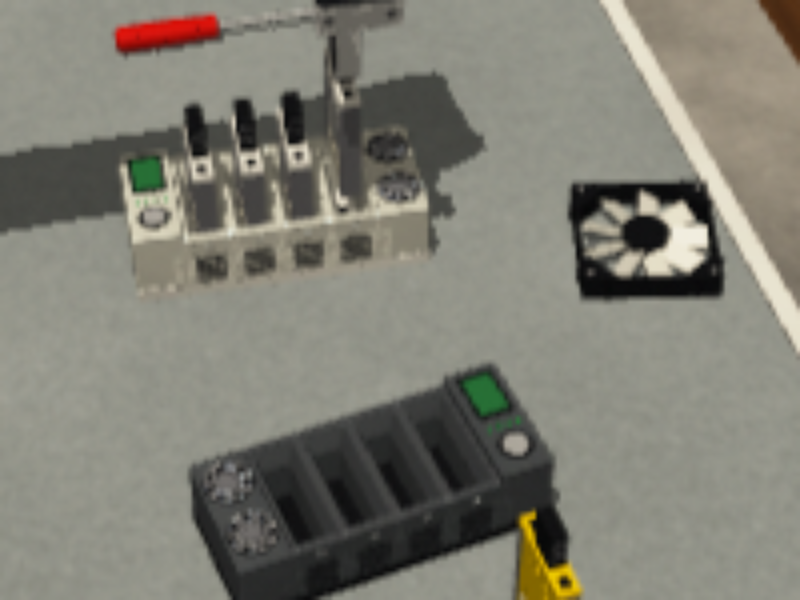

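Three carriers are home and the old dock is empty. The fourth is aligned over bay 4 (crop (345,170)).

>>> carry_out(
  deltas=[
    [[0,0,-0.4],[0,0,0]],
    [[0,0,-0.8],[0,0,0]],
    [[0,0,-1.2],[0,0,0]],
    [[0,0,-1.5],[0,0,0]],
    [[0,0,-1.8],[0,0,0]],
    [[0,0,-2.1],[0,0,0]],
    [[0,0,-2.3],[0,0,0]],
    [[0,0,-2.3],[0,0,0]],
  ],
)

```text
t: 28.42
position: [0.5986, 0.1667, 0.128]
tcp_rot: [0.0, 0.999, -0.037, -0.001]
contact_force: [0.4, 0.3, -2.5]
gripper_width: 0.315
```

>>> carry_out(
  deltas=[
    [[0,0,-0.05],[0,0,0]],
    [[0,0,-0.14],[0,0,0]],
    [[0,0,-0.14],[0,0,0]],
  ],
)

```text
t: 28.67
position: [0.5995, 0.1667, 0.1261]
tcp_rot: [-0.0, 0.999, -0.037, 0.0]
contact_force: [-0.2, -0.8, 2.2]
gripper_width: 0.313
```

>>> carry_out(
  deltas=[
    [[0,0,-0.02],[0,0,0]],
    [[0,0,-0.02],[0,0,0]],
    [[0,0,-0.02],[0,0,0]],
    [[0,0,-0.02],[0,0,0]],
    [[0,0,-0.02],[0,0,0]],
  ],
  grip=70,
)

```text
t: 29.08
position: [0.5996, 0.1667, 0.1256]
tcp_rot: [-0.0, 0.999, -0.037, 0.0]
contact_force: [1.1, 0.7, 0.1]
gripper_width: 0.634
```

>>> carry_out(
  deltas=[
    [[0,0,0.3],[0,0,0]],
    [[0,0,1.2],[0,0,0]],
    [[0,0,2.3],[0,0,0]],
    [[0,0,3.4],[0,0,0]],
    [[0,0,4.5],[0,0,0]],
    [[0,0,5.0],[0,0,0]],
    [[0,0,5.0],[0,0,0]],
  ],
)

```text
t: 29.67
position: [0.6015, 0.167, 0.2552]
tcp_rot: [-0.001, 0.999, -0.037, 0.004]
contact_force: [0.3, -0.4, -0.1]
gripper_width: 0.7
```

>>> carry_out(
  deltas=[
    [[-0.2,-1,0],[0,0,0]],
    [[-0.5,-2.5,0],[0,0,0]],
    [[-0.8,-4,0],[0,0,0]],
    [[-1.1,-5.4,0],[0,0,0]],
    [[-1.3,-6.4,0],[0,0,0]],
    [[-1.4,-7,0],[0,0,0]],
    [[-1.4,-7,0],[0,0,0]],
    [[-1.4,-7,0],[0,0,0]],
  ],
)

```text
t: 30.33
position: [0.5658, -0.0082, 0.2534]
tcp_rot: [-0.001, 0.999, -0.038, 0.003]
contact_force: [-0.4, 0.1, -0.6]
gripper_width: 0.702
```

```bash
python3 look.py 8 top side
python3 - <<'E'
from h import *
f=np.load("pics/top8.npz");d=f["d"];W=world("top",d);Z=W[...,2]
for lo,hi,nm in((.145,.165,"grip"),(.105,.13,"ctop"),(.01,.06,"low")):
    m=((Z>lo)&(Z<hi)).astype(np.uint8);m[300:]=0;m[:130]=0
    k,l,st,ce=cv2.connectedComponentsWithStats(m)
    for i in range(1,k):
        if st[i,4]>25:
            q=W[l==i]; r=cv2.minAreaRect((q[:,:2]*1000).astype(np.float32))
            print(nm,st[i,4],ce[i].round(1),np.median(q[:,2]).round(4),"rect",np.round(r[0],1),np.round(r[1],1),round(r[2],1))
E
```

```text
30.3333 [565.8  -8.2 253.4] [-9.000e-04  9.993e-01 -3.790e-02  2.800e-03] [-0.4  0.1 -0.6] 0.7023548624510414
grip 90 [200.1 190.6] 0.1539 rect [598.5 167.6] [30.9 13.3] 83.8
grip 92 [199.  209.8] 0.1539 rect [555.4 170.8] [30.5 13.4] 88.6
grip 92 [198.2 228.2] 0.1536 rect [515.7 173.2] [30.3 13.2] 88.5
grip 97 [197.3 247. ] 0.1538 rect [474. 176.] [30.6 13.4] 87.9
ctop 33 [416.6 173.3] 0.1068 rect [ 630.2 -326.6] [11.8 18.8] 84.8
ctop 83 [395.1 175.3] 0.1072 rect [ 627.7 -281. ] [18.2 41.7] 3.7
ctop 159 [203.7 192.5] 0.1181 rect [598.1 168. ] [75.3 17.5] 87.1
ctop 157 [202.8 210.9] 0.1183 rect [555.9 170.8] [74.6 17.9] 85.8
ctop 61 [188.3 227.3] 0.1184 rect [517.8 198.7] [24.8 16. ] 88.5
ctop 101 [210.3 228.7] 0.1179 rect [514.5 158.5] [44.9 16. ] 88.5
ctop 162 [201.4 246.3] 0.118 rect [474.  176.5] [74.3 18.2] 85.6
low 504 [  4.9 175.3] 0.013 rect [645.  687.9] [ 39.3 158.1] 80.0
low 84 [391.5 180.1] 0.0342 rect [ 620.5 -295.7] [76.8 16.6] 80.3
low 526 [ 89.4 231.8] 0.0217 rect [546.1 466.1] [ 26.9 197.2] 88.4
low 275 [343.1 189.2] 0.0329 rect [ 601.5 -161.5] [34.1 59.5] 4.6
low 430 [553.  211.4] 0.0354 rect [ 535.3 -682.3] [143.2  29.2] 7.9
low 161 [210.6 197. ] 0.0525 rect [597.  167.3] [94.2 31.5] 88.6
low 1271 [467.4 210.6] 0.0498 rect [ 542.8 -469.3] [89.9 73. ] 0.9
low 335 [344.2 207.1] 0.0181 rect [ 558.4 -161.4] [33.  74.3] 6.7
low 196 [207.9 212. ] 0.054 rect [556.  170.6] [92.1 34.2] 83.8
low 447 [342.7 224.9] 0.0182 rect [ 516.9 -158.4] [35.1 95. ] 8.0
low 92 [321.5 243.9] 0.0383 rect [ 469.9 -108.1] [134.8   1.4] 8.1
low 215 [207.1 229.2] 0.0533 rect [515.4 173.5] [90.6 33.2] 84.7
low 448 [345.6 242.2] 0.0214 rect [ 474.4 -164.8] [34.2 94.8] 7.6
low 199 [205.5 245.7] 0.0542 rect [474.1 177. ] [93.4 34.4] 85.2
low 776 [541.8 263.4] 0.0317 rect [ 411.6 -661.9] [ 52.3 104. ] 23.3
low 53 [  2.6 295.4] 0.0212 rect [364.3 678.6] [24.   6.9] 24.7
```

View pics/top8.png

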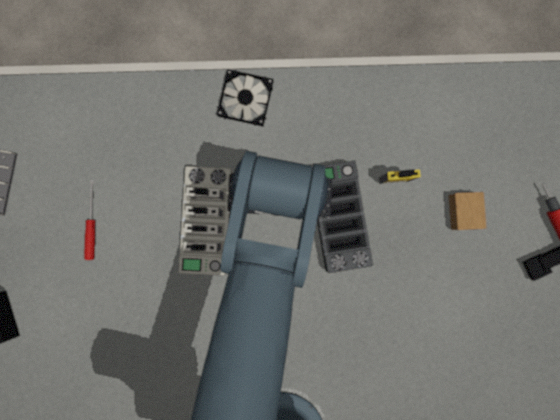

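View pics/side8.png

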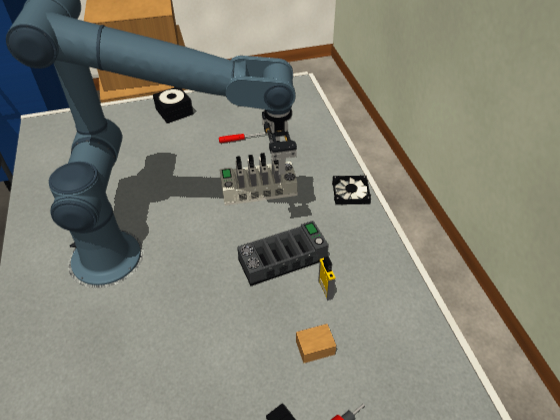

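All four grips in the white dock (top view (197–200, 190–247)) are at z ≈ 0.154, which is fully home. The screwdriver, carton and yellow look-alike haven't moved.

```bash
python3 -c "
from cell import *
print(job_done())"
```

```text
the job is handed in; nothing more can be done
None
```

All four carriers are in the white dock, each in the bay with its old number, and the job was handed in at about t = 30 s of the 117 s allowed. The control units sit on opposite ends (far on the black dock, near on the white), so the row was reversed: the farthest old carrier (disk_a or disk_d, whichever sat beside the black control unit) went to the nearest new bay.

- **Seating:** the last top view puts all four grips at 153.6–153.9 mm against an expected 154, and the frame tops at about 118 mm. Each was released only after it touched the floor, at its original grasp height to within about 0.3 mm. Forces read at the end of each move stayed under about 4 N.
- **Position:** the carriers lie within about 1.5 mm of the measured bay centres, with the angle matching the dock.
- **Other objects:** the screwdriver and carton are where they were, within 2 mm measurement noise. The yellow look-alike looks unmoved too, though noise split it into pieces in the last depth picture. The old dock is empty.
- **Checks that disagreed:** the side camera's outline measurements were too mixed with background to use for position, so I used that camera only to check by eye. Readings taken just after a move were off by up to 4 mm until the arm settled, so I corrected for that before most grasps and placings.

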